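# Change the batch on the bench shaker

## Robot

A 7-joint arm with a two-finger parallel gripper is mounted at the origin on the work surface. World frame = base frame: x ahead of the robot, y to its left, z up, the work surface at z = 0. Lengths are in m, angles in rad, forces in N, time in s.
With the tool pointing down it reaches from about 0.35 to 0.9 m from the base axis. Payload 7.2 kg.
Tool frame: the origin (TCP) lies on the centre line of the jaws, within the pads' length; the fingertips stand 17 mm ahead of it and the grasp point (between the pads) lies 2 mm behind it; z points along the fingers, y is the line along which they close (so a half turn about z gives the same grasp; the last joint's range is limited). The gripper opens to 88 mm and grips with 3 to 60 N. Pads are 20 mm wide; open, the fingers measure 115 mm over their backs; the gripper's body (75 mm by 178 mm) begins 61 mm behind the grasp point.
Start: joints at [-1.279, 0.411, -0.013, 1.596, 0.006, 1.134, -0.082], TCP at [0.22, 0.585, 0.24] pointing down, gripper open.
Joint ranges: [-2.95, 2.95], [-0.29, 1.99], [-1.47, 1.44], [0.14, 2.54], [-1.03, 4.17], [0.13, 1.85], [-2.86, 2.86]. Speed limits (rad/s): [2.39, 2.39, 3.01, 3.01, 3.14, 3.14, 3.14].

## Interface

Orientations are given as a rotation vector (axis times angle).
In Python, from bench import sensors, cams, env gives the robot as it stands.
- The arm moves only by the tool play_rows, never from a script. Its argument "increments" is a list that holds one entry, the list of rows, each a list of 5 numbers: the finger opening in mm, from 0 to 87.8, then the shift along the tool's x, y, z in mm, then the turn about the tool's z in degrees. In form: [[[grip, dx, dy, dz, roll], ...]]. A call has 1 to 10 rows; each row is the pose to reach, as a shift and turn from the pose commanded when the call began, along the tool's axes at that moment; what a row does not reach only later rows make up. A row lasts 1/12 s, in which the tool goes at most 41.7 mm and 7.16 degrees, less where a joint would pass 70% of its speed; a pose out of reach is approached as far as the arm can. A call with a gripper value outside its range is refused whole. The fingers move at their own pace and stop on an object; "newtons" is the grip in N (left out, the last holds). Time passes only in rows, so rows that repeat a pose let the fingers close. It gives the time, the measured TCP pose, the force, the opening and the grip force at its end, in the units of the state.
- sensors.observe(): the state, without advancing time (a new reading comes with each control period).
- cams.capture(name): name is "side" or "top"; returns the picture (384x512x3 uint8, blue, green, red); there is no depth.
- cams.get_calibration(name): a dict with "vfov" (degrees; the focal length in pixels is half the picture's height over the tangent of half this angle, whatever the lens; pixels are square), "cx", "cy" (the principal point, pixels), "rvec" (rotation vector, rad) and "tvec" (3), from world to camera coordinates, as OpenCV has them. Camera axes: x right, y down, z forward; pixel columns grow to the right and rows downward; lengths in m; the calibration is good to about 2 mm. A picture is of the moment at which its call begins. get_calibration takes no time and is no camera call.
- env.finish_job(): hands the job in; it is judged then, once.
The state is a dict: "time": time; "joint_pos": joint angles; "dq": joint speeds; "tau": joint torques, N m; "tcp_pos": TCP position; "ee_rot": TCP orientation; "ft_force": force on the tool from outside, world axes, zero at the start; "ft_torque": the same for the moment, N m; "width": finger opening in m; "grasp_force": force on a finger pad.
Only numpy, scipy, OpenCV 4.12 (cv2) and the standard library are available. Lean on these libraries where they do the work, as an engineer would, in place of code of your own. Each camera call takes 0.05 s, during which the arm holds its last target. There are 200 camera calls.

## Task

Change the batch on the bench shaker. First slide the speed fader on the console fully home to its stop end, then throw the clamp lever over to the release notch (the one nearest the robot), lift the finished tube rack off the shaker tray and stand it in the empty, shallow white tray, and then stand every sample jar from the bench upright on the shaker tray. When all the jars are on, throw the lever into the middle notch, the one with the small brass index plate beside it, and last slide the fader up until it is level with the brass pointer; leave the bottle, the tip box and the beaker alone.

Things in the scene. Friction and masses are not known exactly. Their poses are not given: they have to be found in the camera images.
- shaker: Bench shaker, fixed: white housing 260 (x) x 300 (y) x 60 mm high, origin at the centre of its underside, z up. Its deck is 60 mm above the bench. The shaker tray is on the deck towards +y; the clamp lever stands on the deck's -y side.
- clamp_jaw (a joint): Travel in m of the clamp jaw towards the shaker's +y: an aluminium bar along x (178 x 12 mm, top 22 mm above the deck) in the shaker tray, driven by the lever (30 mm per rad). At 0.036 (lever at release) it lies along the tray's +y wall; 0 is full clamp. It gently pushes along whatever it meets.
- tray_in (a point): Centre of the shaker tray's floor (black rubber on the deck), at (0, 25, 60) mm in the shaker's frame, axes as the shaker's. Inside, the tray is 190 mm (x) by 180 mm (y); walls 6 mm thick, 10 mm high. The jaw takes up the outer 13 mm along the +y wall with the lever at release, 31 mm with it in the middle notch.
- clamp_lever (a joint): Clamp lever angle, rad: 0 = full clamp, as it starts (leans 0.4 rad from upright to the shaker's +x), 0.6 = middle notch (leans 0.2 to -x), with a small brass index plate beside it, 1.2 = release notch (leans 0.8 to -x, nearest the robot). Range -0.05 to 1.25. Sprung detents pull it into the nearest notch; leaving one takes about 3 N at the knob.
- lever_knob (a point): Centre of the black ball knob, 24 mm in diameter, at the end of the lever: a steel rod 10 mm thick, 115 mm from pivot to knob centre. It swings in the shaker's x-z plane, 50 mm (release), 83 mm (middle), 76 mm (full) above the deck. It can be pinched from above across the shaker's y.
- lever_pivot (a point): Centre of the lever's hinge, hidden in the housing at (0, -110, 30) mm in the shaker's frame; the hinge axis is the shaker's y, and a growing lever angle carries the knob towards the shaker's -x.
- console: Speed console, fixed: grey box 110 (x) x 200 (y) x 45 mm high, origin at the centre of its underside. On it lies the fader's aluminium track, 40 mm wide, 170 mm long along y, 14 mm high (its top 59 mm above the bench), with its centreline 8 mm to the -x side of the console's middle. A dark bar lies by the stop end (at -y, to the robot's right).
- fader (a joint): Fader position in m along the console's +y: 0 = stop end (speed zero, hard stop), 0.12 = far end. It stays where it is left; friction about 1.5 N.
- fader_top (a point): Centre of the top face of the fader's black grip: a block 28 mm (x) x 20 mm (along the track, y) x 40 mm tall; its top is 99.5 mm above the bench.
- pointer (a joint): Position in m of the brass set pointer, on the same scale as fader (0 to 0.12): the fader is level with the pointer when the two values are equal. It cannot be moved by touch.
- pointer_tip (a point): Tip of the flat brass pointer on the console's +x side, beside the track, 48 mm above the bench; the fader is level with it when both have the same y in the console's frame. Axes as the console's.
- outfeed: Empty, shallow white tray, fixed, 122 (x) x 172 (y) x 14 mm high outside, walls and floor 5 mm thick, inside 112 x 162 mm. Origin at the centre of its underside.
- outfeed_in (a point): Centre of the shallow white tray's inner floor, 5 mm above the bench; axes as outfeed.
- rack: Finished tube rack, 160 g: white block 100 (x) x 36 (y) x 34 mm high, with ten blue-capped tubes fixed in it (within 92 x 30 mm) that reach 54 mm above its underside. Origin at the centre of its underside. It starts standing on the shaker tray, its length roughly along the shaker's x. It may face either way in the shallow white tray.
- jar1: Sample jar: white cylinder with a blue lid, 40 mm in diameter, 42 mm tall, about 70 g; origin at the centre of its underside. Starts standing on the bench; two to four jars are present (None if absent).
- jar2: Sample jar: white cylinder with a blue lid, 40 mm in diameter, 42 mm tall, about 70 g; origin at the centre of its underside. Starts standing on the bench; two to four jars are present (None if absent).
- jar3: Sample jar: white cylinder with a blue lid, 40 mm in diameter, 42 mm tall, about 70 g; origin at the centre of its underside. Starts standing on the bench; two to four jars are present (None if absent).
- jar4: Sample jar: white cylinder with a blue lid, 40 mm in diameter, 42 mm tall, about 70 g; origin at the centre of its underside. Starts standing on the bench; two to four jars are present (None if absent).
- wash_bottle: Bystander: green bottle, 68 mm in diameter, 150 mm tall, beyond the work; origin under its centre.
- tip_box: Bystander: blue pipette tip box with a clear lid, 85 x 120 x 61 mm; origin under its centre.
- beaker: Bystander: glass beaker, 70 mm in diameter, 90 mm tall; origin under its centre.
Not all that is in view belongs to the job. Leave any grey or red look-alike of the jar1 alone.

How it is judged:
By the outcome, as a careful person would: the job done as asked, in the order asked, and still so for the second after the job is handed in, with the robot touching nothing.
Of jar1, jar2, jar3, jar4 only 2 to 4 are there at a start; the rules pass over those that are not, and their reading is None.
At some moment in a run one of jar1, jar2, jar3, jar4 may be knocked a few centimetres aside while the robot is not near it.
It also fails if it takes over 210 s, if anything falls off the work surface, if the arm or the gripper's body presses on something with over 40 N, if the wrist force passes 120 N, or if a joint passes its speed limit or range.

## Working session

There is one attempt and no reset: what is moved stays moved. The work goes in short steps, Python scripts to look and compute and a tool call to move; the robot and the scene stay as the last step left them, time stands still between calls to the robot, and variables do not carry over. Pictures are saved under pics/ and viewed, at most 14 in all, crops included, and the job is handed in when it is done.

Besides the shell and the picture viewer there is one more tool, called after "Emit:" as name(argument=value, ...), one argument or row to a line, values as JSON. play_rows: Moves the arm, as the interface text tells. Its arguments: {"type":"object","properties":{"increments":{"type":"array"},"newtons":{"type":"number"}},"required":["increments"]}

```bash
mkdir -p pics; ls
python3 - <<'E'
from bench import sensors,cams,env
import cv2
for n in("side","top"):
    cv2.imwrite(f"pics/{n}0.png",cams.capture(n)); print(n,cams.get_calibration(n))
s=sensors.observe(); print(s)
E
```

```text
pics
side {'vfov': 52.6149349402904, 'cx': 258.96591660299845, 'cy': 184.86420223993582, 'rvec': array([ 1.99378837, -0.68335566,  0.39156387]), 'tvec': array([-0.48671402,  0.28391589,  0.91907088])}
top {'vfov': 54.37298306438185, 'cx': 259.5822211988696, 'cy': 193.13175112216683, 'rvec': array([ 2.14846707, -2.04126339,  0.23700311]), 'tvec': array([-0.03290672,  0.63747908,  1.05676845])}
{'time': 0.1, 'joint_pos': array([-1.2791724 ,  0.41184921, -0.0127531 ,  1.59694174,  0.00561942,
        1.13430297, -0.08222978]), 'dq': array([ 0.00126085, -0.00160386,  0.00085047, -0.00151064,  0.00028564,
       -0.00250388,  0.00022336]), 'tau': array([ 3.01829583e-03, -5.89100254e+01,  6.43700548e-01, -2.91708809e+01,
       -5.38638316e-02,  1.45294896e-02,  5.39095561e-05]), 'tcp_pos': array([0.21993508, 0.58456772, 0.2388823 ]), 'ee_rot': array([-5.62075173e-01, -3.09073990e+00,  2.28821528e-03]), 'ft_force': array([ 0.12136844, -0.0212594 , -0.26484327]), 'ft_torque': array([ 0.00060024,  0.01345874, -0.04460949]), 'grasp_force': 0.0, 'width': 0.0875947800953356}
```

View pics/side0.png

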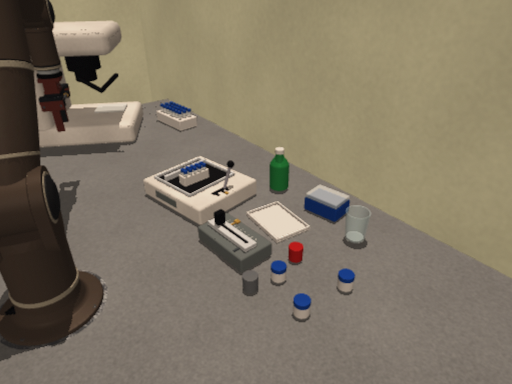

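View pics/top0.png

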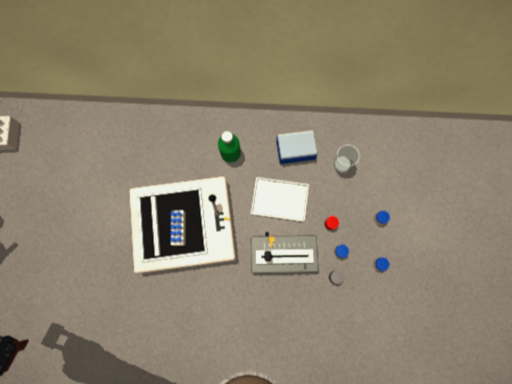

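Three blue-lidded jars (top: (342,252), (382,264), (383,217)); the grey (337,278) and red (332,223) ones are look-alikes. The rack on the shaker is at top (178,228); the one at the far left (5,133) is a stray. I'll enlarge to confirm and to read pixels.

```bash
cat > h.py <<'E'
import numpy as np,cv2
from bench import sensors,cams,env
from scipy.spatial.transform import Rotation as R
C={n:cams.get_calibration(n) for n in("side","top")}
def K(n):
    c=C[n];f=192/np.tan(np.radians(c["vfov"]/2));return np.array([[f,0,c["cx"]],[0,f,c["cy"]],[0,0,1]])
def M(n): return R.from_rotvec(C[n]["rvec"]).as_matrix(),np.array(C[n]["tvec"])
def pl(n,u,v,z):
    r,t=M(n);o=-r.T@t;d=r.T@np.linalg.inv(K(n))@[u,v,1];return o+d*(z-o[2])/d[2]
def tri(s,t):
    P=[K(n)@np.column_stack(M(n)) for n in("side","top")]
    X=cv2.triangulatePoints(*P,np.float64(s),np.float64(t))[:,0];return X[:3]/X[3]
def proj(n,X): return cv2.projectPoints(np.float64(X).reshape(-1,3),C[n]["rvec"],C[n]["tvec"],K(n),None)[0][:,0]
def crop(img,x,y,w,h,k,name): cv2.imwrite("pics/"+name,cv2.resize(img[y:y+h,x:x+w],None,fx=k,fy=k,interpolation=cv2.INTER_CUBIC))
def tool(dx,dy,dz,pos=None):
    "world shift mm -> tool mm"
    return R.from_rotvec(sensors.observe()["ee_rot"]).as_matrix().T@[dx,dy,dz]
def blue(n,img,box):
    x,y,w,h=box;c=img[y:y+h,x:x+w].astype(int);m=((c[...,0]>90)&(c[...,2]<60)&(c[...,1]<90)).astype(np.uint8)
    _,_,st,ce=cv2.connectedComponentsWithStats(m);return [(ce[i]+[x,y],st[i,4]) for i in range(1,len(st)) if st[i,4]>25]
E
python3 - <<'E'
from h import *
t=cv2.imread("pics/top0.png");s=cv2.imread("pics/side0.png")
crop(t,125,170,200,110,4,"t1.png");crop(s,140,150,200,125,4,"s1.png")
for c,a in blue("top",t,(320,190,100,90)):print("top",c,a,pl("top",*c,.042))
for c,a in blue("side",s,(255,250,110,70)):print("side",c,a,pl("side",*c,.042))
E
```

```text
top [382.48760331 216.76033058] 121 [ 0.59080261 -0.38021904  0.042     ]
top [341.66666667 251.11111111] 126 [ 0.47980824 -0.25525976  0.042     ]
top [381.83333333 263.76515152] 132 [ 0.44850124 -0.37483244  0.042     ]
side [278.20769231 265.83076923] 130 [ 0.47603089 -0.2589759   0.042     ]
side [346.22302158 274.3381295 ] 139 [ 0.58630367 -0.38423132  0.042     ]
side [301.75280899 300.02247191] 178 [ 0.44405278 -0.37887258  0.042     ]
```

View pics/t1.png

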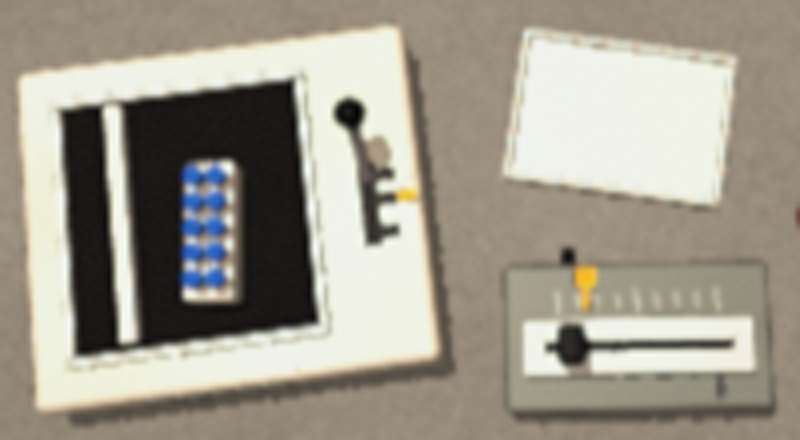

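View pics/s1.png

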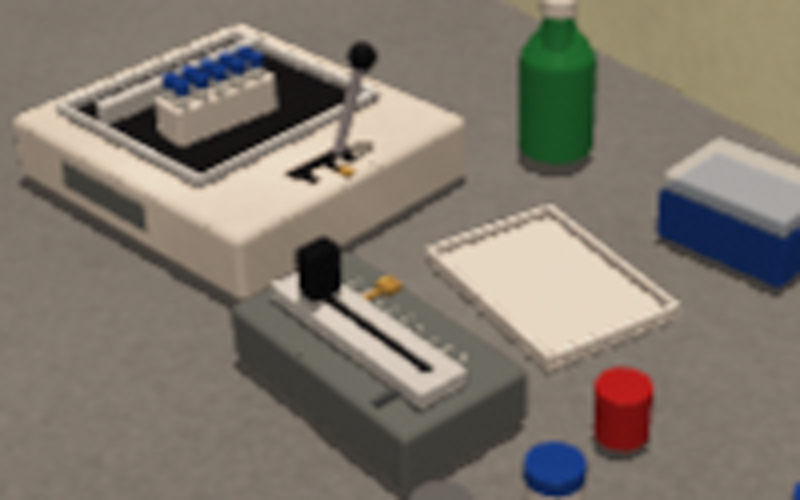

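Confirmed: shaker rack with blue caps at t1 (205,227), fader grip (572,345), pointer tip (588,308), lever knob (348,113). Now the pose fits.

```bash
cat > fit.py <<'E'
from h import *
from scipy.optimize import least_squares
T=lambda a:np.array(a,float)/4+[125,170]-.4
S=lambda a:np.array(a,float)/4+[140,150]-.4
def fit(name,loc,top,side,x0,dz=True):
    loc=np.array(loc,float)
    def res(p):
        r=R.from_euler("z",p[2]).as_matrix();W=loc@r.T+[p[0],p[1],p[3] if dz else 0]
        return np.concatenate([np.ravel(proj(n,W[[i for i,q in enumerate(o) if q]])-f([q for q in o if q])) for n,f,o in(("top",T,top),("side",S,side)) if any(o)])
    q=least_squares(res,x0+[0.0]);print(name,q.x[:2].round(4),"yaw",np.degrees(q.x[2]).round(2),"dz",q.x[3].round(4),"rms",np.sqrt(np.mean(q.fun**2)).round(2));return q.x
def box(a,b,z): return [(a,b,z),(a,-b,z),(-a,-b,z),(-a,b,z)] # far-left, far-right, near-right, near-left
if __name__=="__main__":
    sh=fit("shaker",box(.13,.15,.06),[(20,75),(400,28),(440,362),(37,410)],[(238,24),(465,122),(240,242),(15,120)],[.55,.2,0])
    of=fit("outfeed",box(.061,.086,.014),[(525,28),(737,58),(718,207),(503,177)],[(550,205),(680,303),(550,370),(428,248)],[.6,-.1,0])
    co=fit("console",box(.055,.1,.045),[(507,265),(768,262),(775,410),(507,410)],[None,(525,378),(405,450),(233,315)],[.45,-.1,0])
    ra=fit("rack",box(.05,.018,.094),[(182,160),(240,160),(240,304),(182,302)],[None,(277,72),(185,118),(157,97)],[.55,.2,0])
    cap=lambda p,n,f,z:print(n,pl(n,*f(p),z).round(4))
    cap((205,228),"top",T,.114);cap((215,72),"side",S,.112)
    print("knob",tri(S((362,56)),T((348,113))));print("tip",tri(S((369,298)),T((588,308))))
    print("fader top",tri(S((319,248)),T((573,345))))
    for o,l in((co,"con"),(sh,"sh")):
        r=R.from_euler("z",-o[2]).as_matrix()
        for nm,X in(("tip",tri(S((369,298)),T((588,308)))),("fad",tri(S((319,248)),T((573,345)))),("knob",tri(S((362,56)),T((348,113)))),("tipTop",pl("top",*T((588,308)),.048)),("fadTop",pl("top",*T((573,345)),.0995)),("tipS",pl("side",*S((369,298)),.048)),("fadS",pl("side",*S((319,248)),.0995))):print(l,nm,(r@(X-[o[0],o[1],0])).round(4))
    for a,b in(((278.2,265.8),(341.7,251.1)),((346.2,274.3),(382.5,216.8)),((301.75,300),(381.8,263.8))):print("jar",tri(a,b).round(4))
E
python3 fit.py
```

```text
shaker [0.5376 0.234 ] yaw 10.4 dz -0.0051 rms 0.77
outfeed [ 0.6376 -0.0642] yaw -5.08 dz -0.0042 rms 0.7
console [ 0.4628 -0.083 ] yaw 3.23 dz -0.0076 rms 0.63
rack [0.5196 0.2328] yaw 6.11 dz 0.0007 rms 0.89
top [0.5186 0.2331 0.114 ]
side [0.5146 0.2272 0.112 ]
knob [0.60221844 0.13515408 0.13582421]
tip [ 0.4819995  -0.04434173  0.04753169]
fader top [ 0.45027344 -0.0332671   0.09782698]
con tip [0.0214 0.0375 0.0475]
con fad [-0.0097  0.0504  0.0978]
con knob [0.1515 0.21   0.1358]
con tipTop [0.0213 0.0376 0.048 ]
con fadTop [-0.0094  0.0502  0.0995]
con tipS [0.021 0.037 0.048]
con fadS [-0.0115  0.0484  0.0995]
sh tip [-0.1049 -0.2637  0.0475]
sh fad [-0.1342 -0.2471  0.0978]
sh knob [ 0.0457 -0.1088  0.1358]
sh tipTop [-0.105  -0.2637  0.048 ]
sh fadTop [-0.1339 -0.2473  0.0995]
sh tipS [-0.1054 -0.2642  0.048 ]
sh fadS [-0.1362 -0.2488  0.0995]
jar [ 0.4796 -0.2558  0.0382]
jar [ 0.591  -0.3813  0.0376]
jar [ 0.4481 -0.3758  0.0372]
```

```bash
cat > plan.py <<'E'
from h import *
def now():
    s=sensors.observe();r=R.from_rotvec(s["ee_rot"]).as_matrix();return *(s["tcp_pos"]*1000),np.degrees(np.arctan2(r[1,1],r[0,1]))
def plan(wps,start=None):
    """wps: (x,y,z mm,yaw of tool y deg); prints shift per call, chained"""
    p=start or now();print("start",np.round(p,1))
    for w in wps:
        t=np.radians(p[3]);d=np.subtract(w[:3],p[:3])
        ro=-((w[3]-p[3]+90)%180-90)
        print(w,"->",np.round([-np.sin(t)*d[0]+np.cos(t)*d[1],np.cos(t)*d[0]+np.sin(t)*d[1],-d[2],ro],1),"len",np.linalg.norm(d).round());p=w
E
python3 -c "
from plan import *
plan([(450,-33,200,93.2),(450,-33,88,93.2),(456,-143,88,93.2)],start=(220,585,240,69.4))"
```

```text
start [220.  585.  240.   69.4]
(450, -33, 200, 93.2) -> [-432.7 -497.6   40.   -23.8] len 661.0
(450, -33, 88, 93.2) -> [ -0.   0. 112.  -0.] len 112.0
(456, -143, 88, 93.2) -> [ 1.000e-01 -1.102e+02  0.000e+00 -0.000e+00] len 110.0
```

Emit:
play_rows(
  increments=[
    [[87,-216,-249,0,0],[87,-216,-249,0,0],[87,-216,-249,0,0],[87,-216,-249,0,0],[87,-216,-249,0,0],[87,-216,-249,0,0],[87,-216,-249,0,0],[87,-216,-249,0,0],[87,-216,-249,0,0],[87,-216,-249,0,0]],
  ],
  newtons=8,
)

```text
time: 0.93
tcp_pos: [0.3352, 0.2741, 0.2398]
ee_rot: [0.569, 3.09, 0.001]
ft_force: [0.1, 1.2, -0.3]
width: 0.0869
grasp_force: 0.0
```

Emit:
play_rows(
  increments=[
    [[87,-217,-249,40,-24],[87,-217,-249,40,-24],[87,-217,-249,40,-24],[87,-217,-249,40,-24],[87,-217,-249,40,-24],[87,-217,-249,40,-24],[87,-217,-249,40,-24],[87,-217,-249,40,-24],[87,-217,-249,40,-24],[87,-217,-249,40,-24]],
  ],
)

```text
time: 1.77
tcp_pos: [0.4515, -0.0373, 0.1992]
ee_rot: [-0.086, 3.14, -0.003]
ft_force: [-0.8, 0.6, -0.6]
width: 0.0874
grasp_force: 0.0
```

```bash
python3 -c "
from plan import *
plan([(450,-33,88,93.2),(456,-143,88,93.2)])"
```

```text
start [451.5 -37.3 199.2  93.1]
(450, -33, 88, 93.2) -> [ 1.200e+00  4.400e+00  1.112e+02 -1.000e-01] len 111.0
(456, -143, 88, 93.2) -> [ 1.000e-01 -1.102e+02  0.000e+00 -0.000e+00] len 110.0
```

Emit:
play_rows(
  increments=[
    [[87,1,4,60,0],[87,1,4,90,0],[87,1,4,111,0],[87,1,4,111,0],[87,1,4,111,0],[20,1,4,111,0],[15,1,4,111,0],[15,1,4,111,0],[15,1,4,111,0],[15,1,4,111,0]],
  ],
)

```text
time: 2.6
tcp_pos: [0.4494, -0.0295, 0.0896]
ee_rot: [-0.093, 3.138, 0.001]
ft_force: [-0.1, 1.0, 0.3]
width: 0.0569
grasp_force: 0.0
```

Emit:
play_rows(
  increments=[
    [[15,0,0,0,0],[15,0,0,0,0],[15,0,0,0,0],[15,0,0,0,0]],
  ],
)

```text
time: 2.93
tcp_pos: [0.4488, -0.0297, 0.0887]
ee_rot: [0.093, -3.14, -0.0]
ft_force: [-1.3, 0.1, -0.5]
width: 0.0306
grasp_force: 0.0
```

Emit:
play_rows(
  increments=[
    [[15,0,0,0,0],[15,0,0,0,0],[15,0,0,0,0],[15,0,0,0,0]],
  ],
)

```text
time: 3.27
tcp_pos: [0.4487, -0.0299, 0.0886]
ee_rot: [0.093, -3.14, 0.0]
ft_force: [-1.2, -1.8, 0.9]
width: 0.0199
grasp_force: 8.0
```

Emit:
play_rows(
  increments=[
    [[15,0,-20,0,0],[15,0,-40,0,0],[15,0,-60,0,0],[15,0,-80,0,0],[15,0,-95,0,0],[15,0,-103,0,0],[15,0,-106,0,0],[15,0,-108,0,0],[15,0,-109,0,0],[15,0,-110,0,0]],
  ],
)

```text
time: 4.1
tcp_pos: [0.4563, -0.1387, 0.0886]
ee_rot: [-0.094, 3.139, 0.0]
ft_force: [4.1, 1.5, -5.3]
width: 0.0198
grasp_force: 8.0
```

Emit:
play_rows(
  increments=[
    [[15,0,-1,0,0],[15,0,-2,0,0],[15,0,-3,0,0],[15,0,-3,0,0]],
  ],
)

```text
time: 4.43
tcp_pos: [0.4565, -0.1416, 0.0886]
ee_rot: [-0.095, 3.139, 0.0]
ft_force: [5.1, 0.5, -5.5]
width: 0.0198
grasp_force: 8.0
```

Emit:
play_rows(
  increments=[
    [[15,0,-1,0,0],[15,0,-2,0,0],[15,0,-3,0,0],[15,0,-3,0,0]],
  ],
)

```text
time: 4.77
tcp_pos: [0.4566, -0.1428, 0.0886]
ee_rot: [-0.096, 3.139, 0.004]
ft_force: [4.3, 6.7, -2.6]
width: 0.0196
grasp_force: 8.0
```

Emit:
play_rows(
  increments=[
    [[15,0,-1,0,0],[15,0,-2,0,0],[15,0,-2,0,0],[15,0,-2,0,0]],
  ],
)

```text
time: 5.1
tcp_pos: [0.4566, -0.143, 0.0886]
ee_rot: [-0.098, 3.14, 0.007]
ft_force: [3.5, 13.1, 0.8]
width: 0.02
grasp_force: 8.0
```

Emit:
play_rows(
  increments=[
    [[50,0,2,0,0],[60,0,4,0,0],[60,0,4,0,0],[60,0,4,0,0],[60,0,4,0,0],[60,0,4,-40,0],[60,0,4,-80,0],[60,0,4,-112,0],[60,0,4,-112,0],[60,0,4,-112,0]],
  ],
)

```text
time: 5.93
tcp_pos: [0.4565, -0.1439, 0.2023]
ee_rot: [-0.092, 3.136, -0.0]
ft_force: [-0.4, -0.5, 0.0]
width: 0.0598
grasp_force: 0.0
```

```bash
python3 -c "
from plan import *
cy=R.from_euler('z',10.4,degrees=True).as_matrix()@[0,0,1]
K=lambda l:(R.from_euler('z',10.4,degrees=True).as_matrix()@[-115*np.sin(l-.4),-110,0]+[537.6,234,32+115*np.cos(l-.4)]).round(1)
k=[tuple(K(l))+(100.4,) for l in(0,.3,.6,.9,1.2,1.25)]
print(k)
up=(602,135,220,100.4)
plan([up,(602,135,138,100.4)])
plan(k,start=k[0])"
```

```text
[(np.float64(601.5), np.float64(133.9), np.float64(137.9), 100.4), (np.float64(568.7), np.float64(127.9), np.float64(146.4), 100.4), (np.float64(535.0), np.float64(121.7), np.float64(144.7), 100.4), (np.float64(503.2), np.float64(115.9), np.float64(132.9), 100.4), (np.float64(476.3), np.float64(110.9), np.float64(112.1), 100.4), (np.float64(472.5), np.float64(110.2), np.float64(107.9), 100.4)]
start [ 456.5 -143.9  202.3   93.4]
(602, 135, 220, 100.4) -> [-161.7  269.8  -17.7   -7. ] len 315.0
(602, 135, 138, 100.4) -> [-0.  0. 82. -0.] len 82.0
start [601.5 133.9 137.9 100.4]
(np.float64(601.5), np.float64(133.9), np.float64(137.9), 100.4) -> [-0.  0. -0. -0.] len 0.0
(np.float64(568.7), np.float64(127.9), np.float64(146.4), 100.4) -> [33.3  0.  -8.5 -0. ] len 34.0
(np.float64(535.0), np.float64(121.7), np.float64(144.7), 100.4) -> [34.3 -0.   1.7 -0. ] len 34.0
(np.float64(503.2), np.float64(115.9), np.float64(132.9), 100.4) -> [32.3  0.  11.8 -0. ] len 34.0
(np.float64(476.3), np.float64(110.9), np.float64(112.1), 100.4) -> [27.4 -0.1 20.8 -0. ] len 34.0
(np.float64(472.5), np.float64(110.2), np.float64(107.9), 100.4) -> [ 3.9 -0.   4.2 -0. ] len 6.0
```

Emit:
play_rows(
  increments=[
    [[60,-162,270,-18,-7],[60,-162,270,-18,-7],[60,-162,270,-18,-7],[60,-162,270,-18,-7],[60,-162,270,-18,-7],[60,-162,270,-18,-7],[60,-162,270,-18,-7],[60,-162,270,-18,-7],[60,-162,270,-18,-7],[60,-162,270,-18,-7]],
  ],
  newtons=15,
)

```text
time: 6.77
tcp_pos: [0.6006, 0.1366, 0.2162]
ee_rot: [0.288, -3.125, 0.002]
ft_force: [-0.5, -1.2, 0.1]
width: 0.06
grasp_force: 0.0
```

```bash
python3 -c "
from plan import *
plan([(602,135,138,100.4)])
cv2.imwrite('pics/side2.png',cams.capture('side'))
t=cams.capture('top');cv2.imwrite('pics/top2.png',t)"
```

```text
start [600.6 136.6 216.2 100.5]
(602, 135, 138, 100.4) -> [-1.1 -1.9 78.2  0.1] len 78.0
```

Emit:
play_rows(
  increments=[
    [[60,0,-1,40,0],[60,0,-1,78,0],[60,0,-1,80,0],[20,0,-1,80,0],[10,0,-1,80,0],[10,0,-1,80,0],[10,0,-1,80,0],[10,0,-1,80,0],[10,0,-1,80,0],[10,0,-1,80,0]],
  ],
)

```text
time: 7.7
tcp_pos: [0.6024, 0.1343, 0.1398]
ee_rot: [-0.284, 3.126, -0.0]
ft_force: [1.1, -2.2, 3.0]
width: 0.0232
grasp_force: 15.0
```

Emit:
play_rows(
  increments=[
    [[10,0,0,0,0],[10,0,0,0,0],[10,0,0,0,0]],
  ],
)

```text
time: 7.95
tcp_pos: [0.6026, 0.1343, 0.1396]
ee_rot: [-0.284, 3.126, -0.0]
ft_force: [1.5, -2.2, 5.7]
width: 0.0228
grasp_force: 15.0
```

```bash
python3 -c "
from h import *
crop(cv2.imread('pics/top2.png'),240,190,160,110,5,'t2.png')"
```

```text
(no output)
```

View pics/t2.png

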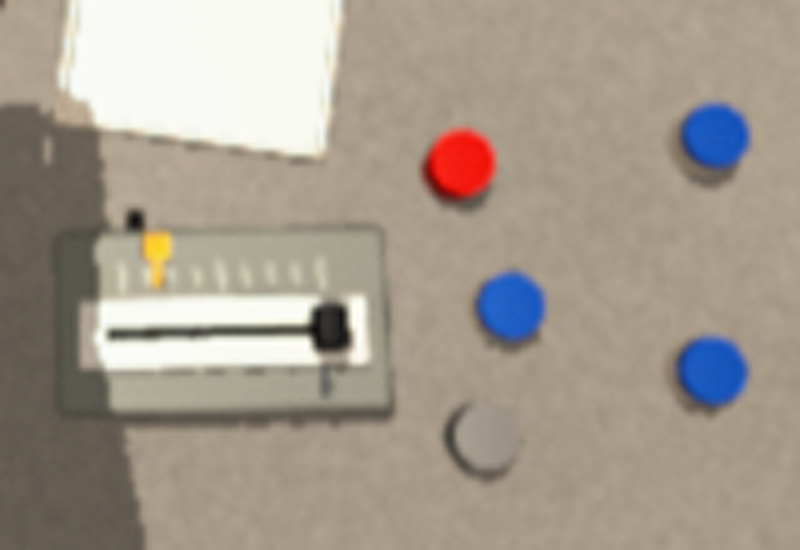

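The fader sits at the stop end, level with the dark bar (t2 (330,327)); the knob is pinched. Swing to release.

Emit:
play_rows(
  increments=[
    [[10,17,0,-6,0],[10,34,0,-9,0],[10,51,0,-9,0],[10,68,0,-7,0],[10,84,0,-2,0],[10,100,0,5,0],[10,114,0,14,0],[10,127,0,26,0],[10,130,0,29,0],[10,130,0,29,0]],
  ],
)

```text
time: 8.78
tcp_pos: [0.4708, 0.1096, 0.1086]
ee_rot: [0.283, -3.124, 0.002]
ft_force: [-4.9, -5.8, 4.5]
width: 0.0229
grasp_force: 15.0
```

Emit:
play_rows(
  increments=[
    [[10,0,0,0,0],[10,0,0,0,0],[40,0,0,0,0],[60,0,0,0,0],[60,0,0,0,0],[60,0,0,-40,0],[60,0,0,-80,0],[60,0,0,-100,0],[60,0,0,-100,0],[60,0,0,-100,0]],
  ],
)

```text
time: 9.62
tcp_pos: [0.4743, 0.112, 0.2107]
ee_rot: [-0.285, 3.126, 0.002]
ft_force: [-0.9, 0.7, -0.0]
width: 0.0599
grasp_force: 0.0
```

```bash
python3 -c "
from plan import *
t=cams.capture('top');cv2.imwrite('pics/top3.png',t);s=cams.capture('side');cv2.imwrite('pics/side3.png',s)
a=cv2.resize(t[170:280,120:250],None,fx=4,fy=4);b=cv2.resize(s[145:225,140:260],None,fx=3,fy=3)
im=np.zeros((440,780+100,3),np.uint8)[:,:800];im=np.zeros((600,800,3),np.uint8);im[:440,:520]=a;im[:240,440:800]=b;im[:440,:440]=a[:,:440]
cv2.imwrite('pics/c3.png',im);print(sensors.observe()['ft_force'])
plan([(520,232,200,96)])"
```

```text
[ 0.88223905  0.36383369 -0.52646281]
start [473.  111.4 208.8 100.4]
(520, 232, 200, 96) -> [-68.  110.1   8.8   4.4] len 130.0
```

View pics/c3.png

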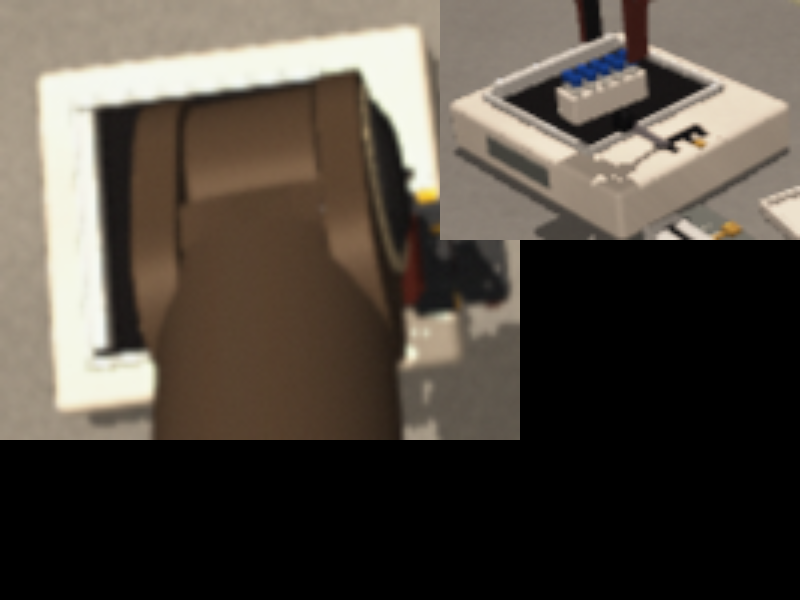

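Emit:
play_rows(
  increments=[
    [[70,-69,110,9,4],[70,-69,110,9,4],[70,-69,110,9,4],[70,-69,110,9,4],[70,-69,110,9,4],[70,-69,110,9,4],[70,-69,110,9,4]],
  ],
  newtons=20,
)

```text
time: 10.3
tcp_pos: [0.5211, 0.2298, 0.1998]
ee_rot: [0.172, -3.135, 0.002]
ft_force: [-0.3, -0.3, -0.0]
width: 0.0699
grasp_force: 0.0
```

```bash
python3 -c "
from plan import *
print(sensors.observe()['joint_pos'].round(2))
plan([(518,232,82,96)])
plan([(518,232,230,96),(638,-64,230,175),(638,-64,30,175)],start=(518,232,82,96))"
```

```text
[-0.74  0.36  0.31  1.8  -0.13  1.01  1.3 ]
start [521.1 229.8 199.8  96.3]
(518, 232, 82, 96) -> [  2.8   2.5 117.8   0.3] len 118.0
start [518 232  82  96]
(518, 232, 230, 96) -> [  -0.    0. -148.    0.] len 148.0
(638, -64, 230, 175) -> [ -88.4 -306.9    0.   -79. ] len 319.0
(638, -64, 30, 175) -> [ -0.   0. 200.   0.] len 200.0
```

Emit:
play_rows(
  increments=[
    [[70,2,2,40,0],[70,2,2,80,0],[70,2,2,110,0],[70,2,2,118,0],[70,2,2,118,0],[25,2,2,118,0],[25,2,2,118,0],[25,2,2,118,0],[25,2,2,118,0],[25,2,2,118,0]],
  ],
)

```text
time: 11.13
tcp_pos: [0.52, 0.234, 0.0838]
ee_rot: [-0.175, 3.135, 0.002]
ft_force: [0.1, -0.1, 0.4]
width: 0.0401
grasp_force: 0.0
```

Emit:
play_rows(
  increments=[
    [[25,0,0,0,0],[25,0,0,0,0],[25,0,0,0,0],[25,0,0,-10,0],[25,0,0,-30,0],[25,0,0,-60,0],[25,0,0,-90,0],[25,0,0,-120,0],[25,0,0,-145,0],[25,0,0,-150,0]],
  ],
)

```text
time: 11.97
tcp_pos: [0.5212, 0.2341, 0.2376]
ee_rot: [-0.174, 3.131, 0.005]
ft_force: [0.5, -0.4, -1.0]
width: 0.0358
grasp_force: 20.0
```

```bash
python3 -c "
from plan import *
p=now()
plan([(580,84,230,46),(638,-64,230,-5),(638,-64,30,-5)])
s=cams.capture('side');cv2.imwrite('pics/side4.png',s);print(sensors.observe()['ft_force'])"
```

```text
start [521.2 234.1 237.6  96.4]
(580, 84, 230, 46) -> [ -41.8 -155.7    7.6   50.4] len 161.0
(638, -64, 230, -5) -> [-144.5  -66.2    0.    51. ] len 159.0
(638, -64, 30, -5) -> [  0.   0. 200.   0.] len 200.0
[ 0.71031535  0.14733478 -1.26321721]
```

Emit:
play_rows(
  increments=[
    [[25,-42,-156,6,50],[25,-42,-156,6,50],[25,-42,-156,6,50],[25,-42,-156,6,50],[25,-42,-156,6,50],[25,-42,-156,6,50],[25,-42,-156,6,50],[25,-42,-156,6,50],[25,-42,-156,6,50]],
  ],
)

```text
time: 12.77
tcp_pos: [0.5778, 0.0833, 0.2253]
ee_rot: [-1.161, -2.918, 0.003]
ft_force: [1.3, -0.1, -1.5]
width: 0.0356
grasp_force: 20.0
```

Emit:
play_rows(
  increments=[
    [[25,-144,-66,0,51],[25,-144,-66,0,51],[25,-144,-66,0,51],[25,-144,-66,0,51],[25,-144,-66,0,51],[25,-144,-66,0,51],[25,-144,-66,0,51],[25,-144,-66,0,51],[25,-144,-66,0,51],[25,-144,-66,0,51]],
  ],
)

```text
time: 13.6
tcp_pos: [0.637, -0.0635, 0.2263]
ee_rot: [-2.302, -2.137, 0.001]
ft_force: [0.9, 0.4, -0.7]
width: 0.0361
grasp_force: 20.0
```

```bash
python3 -c "
from plan import *
plan([(638,-64,30,-5)])
s=cams.capture('side');cv2.imwrite('pics/side5.png',s);crop(s,200,110,160,120,5,'c5.png')"
```

```text
start [637.  -63.5 226.3  -4.3]
(638, -64, 30, -5) -> [ -0.5   1.  196.3   0.7] len 196.0
```

View pics/c5.png

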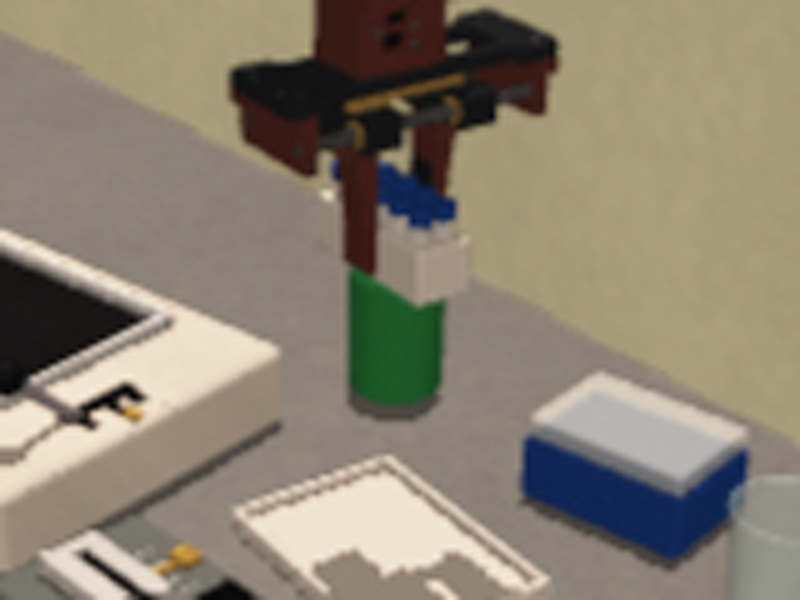

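Rack held level above the white tray. Lower and release.

Emit:
play_rows(
  increments=[
    [[25,0,1,40,0],[25,0,1,80,0],[25,0,1,120,0],[25,0,1,155,0],[25,0,1,180,0],[25,0,1,190,0],[25,0,1,194,0],[25,0,1,196,0],[25,0,1,196,0]],
  ],
)

```text
time: 14.4
tcp_pos: [0.6392, -0.0642, 0.032]
ee_rot: [2.307, 2.13, 0.002]
ft_force: [0.5, -0.1, -1.1]
width: 0.0359
grasp_force: 20.0
```

Emit:
play_rows(
  increments=[
    [[25,0,0,1,0],[25,0,0,2,0],[25,0,0,2,0]],
  ],
)

```text
time: 14.65
tcp_pos: [0.6388, -0.0638, 0.0296]
ee_rot: [2.308, 2.13, 0.002]
ft_force: [0.3, 0.1, -1.6]
width: 0.0359
grasp_force: 20.0
```

Emit:
play_rows(
  increments=[
    [[25,0,0,1,0],[25,0,0,2,0],[25,0,0,2,0],[45,0,0,2,0],[56,0,0,2,0],[56,0,0,2,0],[56,0,0,2,0],[56,0,0,-40,0],[56,0,0,-80,0],[56,0,0,-120,0]],
  ],
)

```text
time: 15.48
tcp_pos: [0.6376, -0.0642, 0.1494]
ee_rot: [-2.309, -2.129, 0.003]
ft_force: [1.0, 0.4, 0.5]
width: 0.0557
grasp_force: 0.0
```

```bash
python3 -c "
from plan import *
print(sensors.observe()['joint_pos'].round(2))
s=cams.capture('side');cv2.imwrite('pics/side6.png',s)
t=cams.capture('top');cv2.imwrite('pics/top6.png',t)
for c,a in blue('top',t,(320,180,120,120)):print('top',c,a,pl('top',*c,.04))
for c,a in blue('side',s,(235,250,140,80)):print('side',c,a,pl('side',*c,.04))
im=np.zeros((560,800,3),np.uint8);im[:280,:400]=cv2.resize(s[170:240,230:330],None,fx=4,fy=4);im[:280,400:]=cv2.resize(s[240:310,240:340],None,fx=4,fy=4)
im[280:,:400]=cv2.resize(t[165:235,240:340],None,fx=4,fy=4);cv2.imwrite('pics/c6.png',im)"
```

```text
[-0.46  0.62  0.73  1.68 -0.47  1.03  0.34]
side [286.77018634 273.82608696] 161 [ 0.47527521 -0.29237222  0.04      ]
side [346.24848485 275.33333333] 165 [ 0.58552066 -0.38527206  0.04      ]
side [301.91707317 300.99512195] 205 [ 0.44374867 -0.37987434  0.04      ]
```

View pics/c6.png

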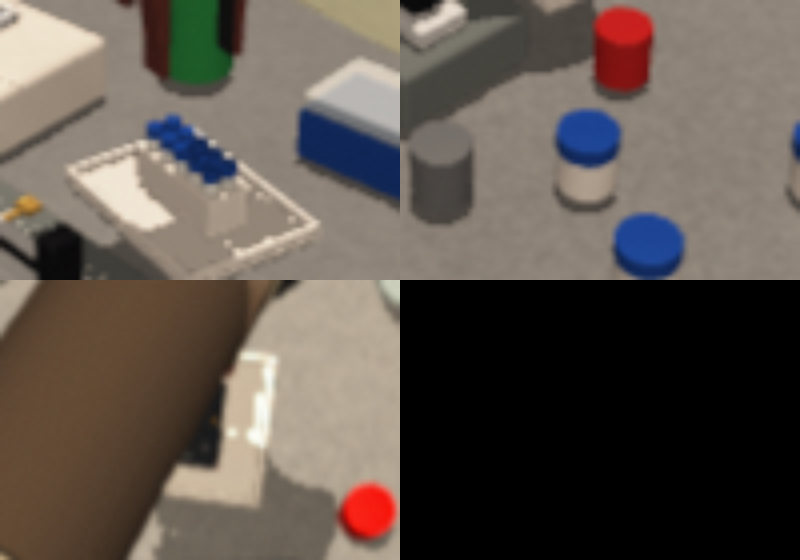

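Rack stands in the white tray (caps at c6 (190,150)). One jar has been knocked to side (287,274). Plan jar A.

```bash
cat >> plan.py <<'E'
def tray(x,y,z):
    p=R.from_euler('z',10.4,degrees=True).as_matrix()@[x,25+y,0]+[537.6,234,0];return (p[0],p[1],z,10.4)
E
python3 -c "
from plan import *
A=(479,-289)
D=[tray(45,15,200),tray(-45,15,200),tray(0,-45,200)];print(np.round(D,1))
plan([A+(150,10.4),A+(24,10.4),A+(200,10.4),D[0]])"
```

```text
[[574.6 281.5 200.   10.4]
 [486.1 265.2 200.   10.4]
 [541.2 214.3 200.   10.4]]
start [641.7 -65.3 155.1  -4.6]
(479, -289, 150, 10.4) -> [-236.1 -144.     5.1  -15. ] len 277.0
(479, -289, 24, 10.4) -> [  0.   0. 126.  -0.] len 126.0
(479, -289, 200, 10.4) -> [   0.    0. -176.   -0.] len 176.0
(np.float64(574.63995037658), np.float64(281.46622036881064), 200, 10.4) -> [543.8 197.   -0.   -0. ] len 578.0
```

Emit:
play_rows(
  increments=[
    [[60,-233,-143,0,-15],[60,-233,-143,0,-15],[60,-233,-143,0,-15],[60,-233,-143,0,-15],[60,-233,-143,0,-15],[60,-233,-143,0,-15],[60,-233,-143,0,-15],[60,-233,-143,0,-15],[60,-233,-143,0,-15],[60,-233,-143,0,-15]],
  ],
)

```text
time: 16.42
tcp_pos: [0.4775, -0.2838, 0.1483]
ee_rot: [-2.01, -2.414, -0.001]
ft_force: [0.8, 0.9, 0.7]
width: 0.06
grasp_force: 0.0
```

Emit:
play_rows(
  increments=[
    [[60,0,0,0,0],[60,0,0,0,0],[60,0,0,0,0]],
  ],
)

```text
time: 16.67
tcp_pos: [0.4777, -0.2835, 0.1484]
ee_rot: [-2.008, -2.415, -0.0]
ft_force: [-0.7, 0.1, -0.4]
width: 0.06
grasp_force: 0.0
```

```bash
python3 -c "
from plan import *
print(sensors.observe()['joint_pos'].round(2))
plan([(479,-289,24,10.4)])
s=cams.capture('side');cv2.imwrite('pics/side7.png',s)
for c,a in blue('side',s,(235,240,150,110)):print('side',c,a,pl('side',*c,.04))"
```

```text
[-0.08  0.46  0.7   1.9  -0.37  0.91  0.99]
start [ 477.7 -283.5  148.4   10.5]
(479, -289, 24, 10.4) -> [-5.600e+00  3.000e-01  1.244e+02  1.000e-01] len 125.0
side [346.14201183 275.5443787 ] 169 [ 0.58475275 -0.38560909  0.04      ]
side [287.26923077 278.05769231] 52 [ 0.46647174 -0.30424722  0.04      ]
side [303.94029851 302.49253731] 134 [ 0.44425166 -0.38591706  0.04      ]
```

Emit:
play_rows(
  increments=[
    [[60,-5,0,40,0],[60,-5,0,80,0],[60,-5,0,110,0],[60,-5,0,124,0],[60,-5,0,124,0],[30,-5,0,124,0],[30,-5,0,124,0],[30,-5,0,124,0],[30,-5,0,124,0],[30,-5,0,124,0]],
  ],
  newtons=15,
)

```text
time: 17.55
tcp_pos: [0.4789, -0.29, 0.0261]
ee_rot: [2.009, 2.412, 0.002]
ft_force: [-0.2, -0.0, 7.0]
width: 0.0397
grasp_force: 15.0
```

Emit:
play_rows(
  increments=[
    [[30,0,0,0,0],[30,0,0,0,0],[30,0,0,-20,0],[30,0,0,-60,0],[30,0,0,-100,0],[30,0,0,-140,0],[30,0,0,-175,0],[30,0,0,-176,0],[30,0,0,-176,0],[30,0,0,-176,0]],
  ],
)

```text
time: 18.38
tcp_pos: [0.4777, -0.289, 0.2004]
ee_rot: [-2.01, -2.414, -0.001]
ft_force: [-1.0, 0.2, -1.0]
width: 0.0398
grasp_force: 15.0
```

```bash
python3 -c "
from plan import *
plan([(527,0,200,10.4),tray(45,15,200),tray(45,15,88)])"
```

```text
start [ 477.7 -289.   200.4   10.4]
(527, 0, 200, 10.4) -> [275.3 100.7   0.4   0. ] len 293.0
(np.float64(574.63995037658), np.float64(281.46622036881064), 200, 10.4) -> [268.2  97.7  -0.   -0. ] len 285.0
(np.float64(574.63995037658), np.float64(281.46622036881064), 88, 10.4) -> [  0.   0. 112.  -0.] len 112.0
```

Emit:
play_rows(
  increments=[
    [[30,275,101,0,0],[30,275,101,0,0],[30,275,101,0,0],[30,275,101,0,0],[30,275,101,0,0],[30,275,101,0,0],[30,275,101,0,0],[30,275,101,0,0]],
  ],
)

```text
time: 19.05
tcp_pos: [0.5276, 0.0086, 0.1983]
ee_rot: [-1.996, -2.421, 0.001]
ft_force: [0.1, 0.9, -0.2]
width: 0.0396
grasp_force: 15.0
```

Emit:
play_rows(
  increments=[
    [[30,268,98,0,0],[30,268,98,0,0],[30,268,98,0,0],[30,268,98,0,0],[30,268,98,0,0],[30,268,98,0,0],[30,268,98,0,0],[30,268,98,0,0],[30,268,98,0,0],[30,268,98,0,0]],
  ],
)

```text
time: 19.88
tcp_pos: [0.5751, 0.279, 0.1988]
ee_rot: [-2.012, -2.413, 0.005]
ft_force: [-0.6, -0.6, -1.3]
width: 0.0399
grasp_force: 15.0
```

Emit:
play_rows(
  increments=[
    [[30,0,0,40,0],[30,0,0,80,0],[30,0,0,100,0],[30,0,0,108,0],[30,0,0,110,0],[30,0,0,110,0],[30,0,0,110,0]],
  ],
)

```text
time: 20.47
tcp_pos: [0.5769, 0.28, 0.0923]
ee_rot: [2.012, 2.412, 0.003]
ft_force: [-0.3, -0.5, 0.4]
width: 0.0399
grasp_force: 15.0
```

Lower the last few mm, watching force, then release.

Emit:
play_rows(
  increments=[
    [[30,0,0,2,0],[30,0,0,4,0],[30,0,0,4,0],[30,0,0,4,0]],
  ],
)

```text
time: 20.8
tcp_pos: [0.5758, 0.2806, 0.0871]
ee_rot: [2.011, 2.414, 0.001]
ft_force: [-0.1, 0.5, -0.7]
width: 0.0397
grasp_force: 15.0
```

Emit:
play_rows(
  increments=[
    [[30,0,0,1,0],[30,0,0,2,0],[30,0,0,2,0],[30,0,0,2,0]],
  ],
)

```text
time: 21.13
tcp_pos: [0.5759, 0.2806, 0.0861]
ee_rot: [-2.011, -2.413, -0.002]
ft_force: [-4.7, -1.2, 9.9]
width: 0.04
grasp_force: 15.0
```

Emit:
play_rows(
  increments=[
    [[50,0,0,0,0],[56,0,0,0,0],[56,0,0,0,0],[56,0,0,-30,0],[56,0,0,-70,0],[56,0,0,-110,0],[56,0,0,-114,0],[56,0,0,-114,0]],
  ],
)

```text
time: 21.8
tcp_pos: [0.5773, 0.2809, 0.2015]
ee_rot: [2.01, 2.412, 0.008]
ft_force: [0.0, 0.8, -0.5]
width: 0.0557
grasp_force: 0.0
```

```bash
python3 -c "
from plan import *
s=cams.capture('side');cv2.imwrite('pics/side8.png',s);t=cams.capture('top')
for n,i,b in(('side',s,(235,240,150,120)),('top',t,(320,180,120,120))):
  for c,a in blue(n,i,b):print(n,c,a,pl(n,*c,.04))
plan([(511,-50,200,10.4),(448,-376,200,10.4),(448,-376,24,10.4)])"
```

```text
side [346.28873239 274.45070423] 142 [ 0.58796773 -0.38325122  0.04      ]
side [301.82777778 300.07222222] 180 [ 0.44548915 -0.37772472  0.04      ]
top [382.78651685 216.96629213] 89 [ 0.59058167 -0.38176621  0.04      ]
top [381.97938144 264.24742268] 97 [ 0.44722729 -0.37587008  0.04      ]
start [575.2 280.5 197.8  10.4]
(511, -50, 200, 10.4) -> [-313.5 -122.8   -2.2    0. ] len 337.0
(448, -376, 200, 10.4) -> [-309.3 -120.8    0.    -0. ] len 332.0
(448, -376, 24, 10.4) -> [  0.   0. 176.  -0.] len 176.0
```

Emit:
play_rows(
  increments=[
    [[60,-313,-122,0,0],[60,-313,-122,0,0],[60,-313,-122,0,0],[60,-313,-122,0,0],[60,-313,-122,0,0],[60,-313,-122,0,0],[60,-313,-122,0,0],[60,-313,-122,0,0],[60,-313,-122,0,0]],
  ],
)

```text
time: 22.65
tcp_pos: [0.509, -0.0576, 0.1976]
ee_rot: [-2.023, -2.404, 0.006]
ft_force: [0.0, 0.1, 0.3]
width: 0.0599
grasp_force: 0.0
```

Emit:
play_rows(
  increments=[
    [[60,-309,-121,40,0],[60,-309,-121,40,0],[60,-309,-121,40,0],[60,-309,-121,40,0],[60,-309,-121,40,0],[60,-309,-121,40,0],[60,-309,-121,40,0],[60,-309,-121,40,0],[60,-309,-121,40,0],[60,-309,-121,40,0]],
  ],
)

```text
time: 23.48
tcp_pos: [0.446, -0.3775, 0.1565]
ee_rot: [-2.016, -2.405, 0.004]
ft_force: [0.1, -0.4, -0.5]
width: 0.0599
grasp_force: 0.0
```

Emit:
play_rows(
  increments=[
    [[60,0,0,0,0],[60,0,0,0,0]],
  ],
)

```text
time: 23.65
tcp_pos: [0.4493, -0.3733, 0.1576]
ee_rot: [-2.008, -2.414, -0.001]
ft_force: [-0.2, 0.6, 0.5]
width: 0.0599
grasp_force: 0.0
```

```bash
python3 -c "
from plan import *
plan([(448,-376,24,10.4)])"
```

```text
start [ 449.3 -373.3  157.6   10.5]
(448, -376, 24, 10.4) -> [-2.500e+00 -1.800e+00  1.336e+02  1.000e-01] len 134.0
```

Emit:
play_rows(
  increments=[
    [[60,-2,-1,40,0],[60,-2,-1,80,0],[60,-2,-1,115,0],[60,-2,-1,133,0],[60,-2,-1,133,0],[30,-2,-1,133,0],[30,-2,-1,133,0],[30,-2,-1,133,0],[30,-2,-1,133,0],[30,-2,-1,133,0]],
  ],
)

```text
time: 24.48
tcp_pos: [0.4493, -0.3777, 0.0274]
ee_rot: [2.009, 2.412, 0.002]
ft_force: [-0.7, 1.3, 7.8]
width: 0.0397
grasp_force: 15.0
```

Emit:
play_rows(
  increments=[
    [[30,0,0,0,0],[30,0,0,0,0],[30,0,0,-20,0],[30,0,0,-60,0],[30,0,0,-100,0],[30,0,0,-140,0],[30,0,0,-175,0],[30,0,0,-176,0],[30,0,0,-176,0],[30,0,0,-176,0]],
  ],
)

```text
time: 25.32
tcp_pos: [0.4482, -0.3768, 0.2015]
ee_rot: [2.011, 2.414, 0.002]
ft_force: [0.8, 0.4, -0.9]
width: 0.0397
grasp_force: 15.0
```

```bash
python3 -c "
from plan import *
plan([(467,-55,200,10.4),tray(-45,15,200),tray(-45,15,88)])"
```

```text
start [ 448.2 -376.8  201.5   10.4]
(467, -55, 200, 10.4) -> [313.1  76.6   1.5   0. ] len 322.0
(np.float64(486.11851800337524), np.float64(265.2194972962602), 200, 10.4) -> [311.5  76.6  -0.   -0. ] len 321.0
(np.float64(486.11851800337524), np.float64(265.2194972962602), 88, 10.4) -> [  0.   0. 112.  -0.] len 112.0
```

Emit:
play_rows(
  increments=[
    [[30,313,77,0,0],[30,313,77,0,0],[30,313,77,0,0],[30,313,77,0,0],[30,313,77,0,0],[30,313,77,0,0],[30,313,77,0,0],[30,313,77,0,0],[30,313,77,0,0]],
  ],
)

```text
time: 26.07
tcp_pos: [0.4668, -0.0486, 0.1999]
ee_rot: [-1.998, -2.419, 0.001]
ft_force: [0.1, 0.2, -0.3]
width: 0.0398
grasp_force: 15.0
```

Emit:
play_rows(
  increments=[
    [[30,311,77,0,0],[30,311,77,0,0],[30,311,77,0,0],[30,311,77,0,0],[30,311,77,0,0],[30,311,77,0,0],[30,311,77,0,0],[30,311,77,0,0],[30,311,77,0,0],[30,311,77,0,0]],
  ],
)

```text
time: 26.9
tcp_pos: [0.4862, 0.265, 0.1996]
ee_rot: [-2.007, -2.416, 0.006]
ft_force: [0.5, -0.8, -0.2]
width: 0.0396
grasp_force: 15.0
```

Emit:
play_rows(
  increments=[
    [[30,0,0,40,0],[30,0,0,80,0],[30,0,0,100,0],[30,0,0,108,0],[30,0,0,110,0],[30,0,0,110,0],[30,0,0,110,0]],
  ],
)

```text
time: 27.48
tcp_pos: [0.4883, 0.2638, 0.093]
ee_rot: [2.012, 2.412, 0.003]
ft_force: [-0.8, -0.3, -0.7]
width: 0.0398
grasp_force: 15.0
```

Emit:
play_rows(
  increments=[
    [[30,0,0,2,0],[30,0,0,3,0],[30,0,0,3,0],[30,0,0,3,0]],
  ],
)

```text
time: 27.82
tcp_pos: [0.4873, 0.2644, 0.0892]
ee_rot: [2.011, 2.414, 0.001]
ft_force: [-0.5, 0.3, -0.0]
width: 0.0396
grasp_force: 15.0
```

Emit:
play_rows(
  increments=[
    [[30,0,0,1,0],[30,0,0,2,0],[30,0,0,3,0],[30,0,0,3,0]],
  ],
)

```text
time: 28.15
tcp_pos: [0.4873, 0.2645, 0.0871]
ee_rot: [-2.011, -2.413, -0.002]
ft_force: [-5.0, -2.0, 16.0]
width: 0.0395
grasp_force: 15.0
```

Emit:
play_rows(
  increments=[
    [[50,0,0,0,0],[56,0,0,0,0],[56,0,0,0,0],[56,0,0,-30,0],[56,0,0,-70,0],[56,0,0,-110,0],[56,0,0,-114,0],[56,0,0,-114,0]],
  ],
)

```text
time: 28.82
tcp_pos: [0.4886, 0.265, 0.2021]
ee_rot: [2.011, 2.413, 0.008]
ft_force: [-0.7, -0.2, 0.2]
width: 0.0562
grasp_force: 0.0
```

```bash
python3 -c "
from plan import *
s=cams.capture('side');cv2.imwrite('pics/side9.png',s);t=cams.capture('top')
for n,i,b in(('side',s,(235,240,150,120)),('top',t,(320,180,120,120))):
  for c,a in blue(n,i,b):print(n,c,a,pl(n,*c,.04))
plan([(538,-58,200,10.4),(591,-381,160,10.4)])"
```

```text
side [346.28873239 274.45070423] 142 [ 0.58796773 -0.38325122  0.04      ]
top [382.45714286 216.95238095] 105 [ 0.59057335 -0.38075674  0.04      ]
start [486.7 264.3 198.9  10.4]
(538, -58, 200, 10.4) -> [-326.2   -7.7   -1.1    0. ] len 326.0
(591, -381, 160, 10.4) -> [-327.3   -6.2   40.    -0. ] len 330.0
```

Emit:
play_rows(
  increments=[
    [[60,-326,-8,0,0],[60,-326,-8,0,0],[60,-326,-8,0,0],[60,-326,-8,0,0],[60,-326,-8,0,0],[60,-326,-8,0,0],[60,-326,-8,0,0],[60,-326,-8,0,0],[60,-326,-8,0,0]],
  ],
)

```text
time: 29.67
tcp_pos: [0.5371, -0.0662, 0.1984]
ee_rot: [2.022, 2.403, -0.006]
ft_force: [-0.4, 0.3, 0.4]
width: 0.0601
grasp_force: 0.0
```

Emit:
play_rows(
  increments=[
    [[60,-327,-6,40,0],[60,-327,-6,40,0],[60,-327,-6,40,0],[60,-327,-6,40,0],[60,-327,-6,40,0],[60,-327,-6,40,0],[60,-327,-6,40,0],[60,-327,-6,40,0],[60,-327,-6,40,0],[60,-327,-6,40,0]],
  ],
)

```text
time: 30.5
tcp_pos: [0.5888, -0.383, 0.1562]
ee_rot: [-2.014, -2.406, 0.004]
ft_force: [0.7, 1.0, -0.4]
width: 0.0599
grasp_force: 0.0
```

Emit:
play_rows(
  increments=[
    [[60,0,0,0,0],[60,0,0,0,0]],
  ],
)

```text
time: 30.67
tcp_pos: [0.5914, -0.3786, 0.1584]
ee_rot: [-2.008, -2.413, -0.001]
ft_force: [1.1, 0.3, -0.0]
width: 0.0598
grasp_force: 0.0
```

```bash
python3 -c "
from plan import *
plan([(591,-381,26,10.4)])"
```

```text
start [ 591.4 -378.6  158.4   10.5]
(591, -381, 26, 10.4) -> [-2.300e+00 -8.000e-01  1.324e+02  1.000e-01] len 132.0
```

Emit:
play_rows(
  increments=[
    [[60,-2,0,40,0],[60,-2,0,80,0],[60,-2,0,115,0],[60,-2,0,132,0],[60,-2,0,132,0],[30,-2,0,132,0],[30,-2,0,132,0],[30,-2,0,132,0],[30,-2,0,132,0],[30,-2,0,132,0]],
  ],
)

```text
time: 31.5
tcp_pos: [0.5927, -0.383, 0.0299]
ee_rot: [2.009, 2.411, 0.002]
ft_force: [-0.5, 2.1, 7.2]
width: 0.0395
grasp_force: 15.0
```

Emit:
play_rows(
  increments=[
    [[30,0,0,0,0],[30,0,0,0,0],[30,0,0,-20,0],[30,0,0,-60,0],[30,0,0,-100,0],[30,0,0,-140,0],[30,0,0,-175,0],[30,0,0,-176,0],[30,0,0,-176,0],[30,0,0,-176,0]],
  ],
)

```text
time: 32.33
tcp_pos: [0.5914, -0.3823, 0.2037]
ee_rot: [2.011, 2.413, 0.001]
ft_force: [0.1, 0.5, -1.0]
width: 0.0396
grasp_force: 15.0
```

```bash
python3 -c "
from plan import *
plan([(566,-83,200,10.4),tray(0,-45,200),tray(0,-45,88)])"
```

```text
start [ 591.4 -382.3  203.7   10.4]
(566, -83, 200, 10.4) -> [298.9  29.    3.7  -0. ] len 300.0
(np.float64(541.2103829050112), np.float64(214.32857058373227), 200, 10.4) -> [296.9  29.3  -0.   -0. ] len 298.0
(np.float64(541.2103829050112), np.float64(214.32857058373227), 88, 10.4) -> [  0.   0. 112.  -0.] len 112.0
```

Emit:
play_rows(
  increments=[
    [[30,299,29,0,0],[30,299,29,0,0],[30,299,29,0,0],[30,299,29,0,0],[30,299,29,0,0],[30,299,29,0,0],[30,299,29,0,0],[30,299,29,0,0],[30,299,29,0,0]],
  ],
)

```text
time: 33.08
tcp_pos: [0.5653, -0.0782, 0.2018]
ee_rot: [-2.0, -2.418, 0.001]
ft_force: [-0.8, 0.4, -0.2]
width: 0.0398
grasp_force: 15.0
```

Emit:
play_rows(
  increments=[
    [[30,297,29,0,0],[30,297,29,0,0],[30,297,29,0,0],[30,297,29,0,0],[30,297,29,0,0],[30,297,29,0,0],[30,297,29,0,0],[30,297,29,0,0],[30,297,29,0,0],[30,297,29,0,0]],
  ],
)

```text
time: 33.92
tcp_pos: [0.5412, 0.2125, 0.2027]
ee_rot: [2.012, 2.412, -0.004]
ft_force: [0.8, -0.8, -0.5]
width: 0.0398
grasp_force: 15.0
```

Emit:
play_rows(
  increments=[
    [[30,0,0,40,0],[30,0,0,80,0],[30,0,0,100,0],[30,0,0,108,0],[30,0,0,110,0],[30,0,0,110,0],[30,0,0,110,0]],
  ],
)

```text
time: 34.5
tcp_pos: [0.5425, 0.2133, 0.0951]
ee_rot: [2.012, 2.411, 0.003]
ft_force: [-0.3, 0.4, -0.3]
width: 0.0395
grasp_force: 15.0
```

Emit:
play_rows(
  increments=[
    [[30,0,0,2,0],[30,0,0,3,0],[30,0,0,3,0],[30,0,0,3,0]],
  ],
)

```text
time: 34.83
tcp_pos: [0.5412, 0.2143, 0.0911]
ee_rot: [2.011, 2.414, 0.001]
ft_force: [-0.8, 0.2, -0.5]
width: 0.0396
grasp_force: 15.0
```

Emit:
play_rows(
  increments=[
    [[30,0,0,1,0],[30,0,0,2,0],[30,0,0,3,0],[30,0,0,3,0]],
  ],
)

```text
time: 35.17
tcp_pos: [0.5413, 0.2144, 0.0894]
ee_rot: [-2.011, -2.413, -0.002]
ft_force: [-5.8, -1.8, 17.2]
width: 0.0399
grasp_force: 15.0
```

Emit:
play_rows(
  increments=[
    [[50,0,0,0,0],[56,0,0,0,0],[56,0,0,0,0],[56,0,0,-30,0],[56,0,0,-70,0],[56,0,0,-110,0],[56,0,0,-130,0],[56,0,0,-130,0]],
  ],
)

```text
time: 35.83
tcp_pos: [0.5436, 0.2146, 0.2224]
ee_rot: [2.01, 2.411, 0.011]
ft_force: [0.6, -0.1, 0.0]
width: 0.0562
grasp_force: 0.0
```

```bash
python3 -c "
from plan import *
plan([(476,111,210,55.4),(476,111,210,100.4)])"
```

```text
start [543.6 214.6 222.4  10.4]
(476, 111, 210, 55.4) -> [-89.8 -85.1  12.4 -45. ] len 124.0
(476, 111, 210, 100.4) -> [  0.   0.   0. -45.] len 0.0
```

Emit:
play_rows(
  increments=[
    [[56,-88,-84,8,-45],[56,-88,-84,8,-45],[56,-88,-84,8,-45],[56,-88,-84,8,-45],[56,-88,-84,8,-45],[56,-88,-84,8,-45],[56,-88,-84,8,-45]],
  ],
)

```text
time: 36.42
tcp_pos: [0.4738, 0.1122, 0.2089]
ee_rot: [-0.924, -3.002, 0.001]
ft_force: [-0.2, -0.5, 0.0]
width: 0.056
grasp_force: 0.0
```

Emit:
play_rows(
  increments=[
    [[56,0,0,0,-45],[56,0,0,0,-45],[56,0,0,0,-45],[56,0,0,0,-45],[56,0,0,0,-45],[56,0,0,0,-45],[56,0,0,0,-45],[56,0,0,0,-45],[56,0,0,0,-45],[56,0,0,0,-45]],
  ],
)

```text
time: 37.25
tcp_pos: [0.4741, 0.1123, 0.2092]
ee_rot: [0.282, -3.128, 0.0]
ft_force: [0.3, 0.6, -0.2]
width: 0.056
grasp_force: 0.0
```

```bash
python3 -c "
from plan import *
plan([(475,111,112,100.4)])
s=cams.capture('side');t=cams.capture('top');cv2.imwrite('pics/side10.png',s);cv2.imwrite('pics/top10.png',t)
im=np.zeros((400,800,3),np.uint8);im[:,:400]=cv2.resize(s[140:240,145:245],None,fx=4,fy=4);im[:,400:]=cv2.resize(t[175:275,130:230],None,fx=4,fy=4);cv2.imwrite('pics/c10.png',im)"
```

```text
start [474.1 112.3 209.2 100.3]
(475, 111, 112, 100.4) -> [-0.7 -1.4 97.2 -0.1] len 97.0
```

View pics/c10.png

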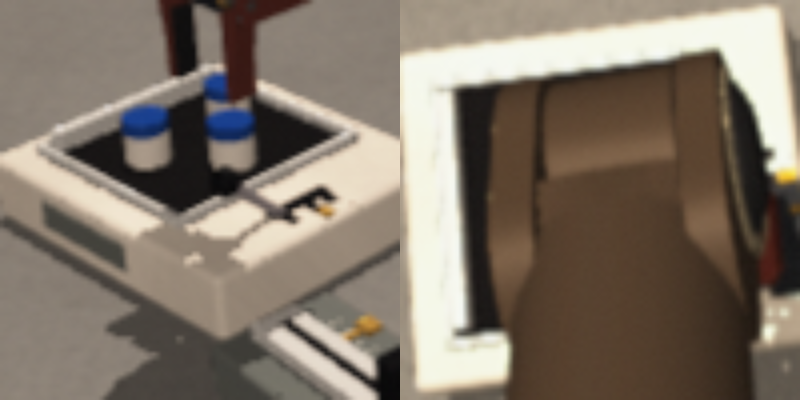

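All three jars stand upright on the tray (c10 (147,135), (228,140), (215,90)), clear of the jaw; the lever is at release. Now pinch and move to the middle notch.

Emit:
play_rows(
  increments=[
    [[56,0,-1,40,0],[56,0,-1,80,0],[56,0,-1,97,0],[56,0,-1,97,0],[10,0,-1,97,0],[10,0,-1,97,0],[10,0,-1,97,0],[10,0,-1,97,0],[10,0,-1,97,0],[10,0,-1,97,0]],
  ],
)

```text
time: 38.18
tcp_pos: [0.4752, 0.1103, 0.1135]
ee_rot: [-0.283, 3.127, -0.001]
ft_force: [0.9, -1.7, 1.7]
width: 0.0232
grasp_force: 15.0
```

Emit:
play_rows(
  increments=[
    [[10,0,0,0,0],[10,0,0,0,0],[10,0,0,0,0]],
  ],
)

```text
time: 38.43
tcp_pos: [0.4747, 0.1104, 0.113]
ee_rot: [-0.283, 3.128, -0.001]
ft_force: [0.3, -4.5, 3.7]
width: 0.0228
grasp_force: 15.0
```

Emit:
play_rows(
  increments=[
    [[10,-7,0,-6,0],[10,-13,0,-11,0],[10,-20,0,-16,0],[10,-27,0,-21,0],[10,-35,0,-25,0],[10,-43,0,-28,0],[10,-52,0,-31,0],[10,-60,0,-33,0],[10,-60,0,-33,0],[10,-60,0,-33,0]],
  ],
)

```text
time: 39.27
tcp_pos: [0.5351, 0.1217, 0.1463]
ee_rot: [-0.283, 3.127, -0.001]
ft_force: [1.6, -5.0, 3.1]
width: 0.0227
grasp_force: 15.0
```

Emit:
play_rows(
  increments=[
    [[40,0,0,0,0],[60,0,0,0,0],[60,0,0,0,0],[60,0,0,-40,0],[60,0,0,-70,0],[60,0,0,-70,0],[60,0,0,-70,0]],
  ],
)

```text
time: 39.85
tcp_pos: [0.5342, 0.1233, 0.2172]
ee_rot: [-0.286, 3.125, 0.003]
ft_force: [0.2, -0.6, -0.5]
width: 0.0594
grasp_force: 0.0
```

```bash
python3 -c "
from plan import *
plan([(456.6,-142.5,200,93.3)])"
```

```text
start [534.2 123.3 217.2 100.4]
(456.6, -142.5, 200, 93.3) -> [ 124.5 -247.3   17.2    7.1] len 277.0
```

Emit:
play_rows(
  increments=[
    [[60,124,-247,17,7],[60,124,-247,17,7],[60,124,-247,17,7],[60,124,-247,17,7],[60,124,-247,17,7],[60,124,-247,17,7],[60,124,-247,17,7],[60,124,-247,17,7],[60,124,-247,17,7],[60,124,-247,17,7]],
  ],
  newtons=8,
)

```text
time: 40.68
tcp_pos: [0.456, -0.1419, 0.1979]
ee_rot: [0.094, -3.139, -0.001]
ft_force: [0.9, 0.1, -0.7]
width: 0.06
grasp_force: 0.0
```

Emit:
play_rows(
  increments=[
    [[60,0,0,0,0],[60,0,0,0,0]],
  ],
)

```text
time: 40.85
tcp_pos: [0.4565, -0.1415, 0.1983]
ee_rot: [0.097, -3.14, -0.001]
ft_force: [0.5, -1.2, 0.2]
width: 0.0598
grasp_force: 0.0
```

```bash
python3 -c "
from plan import *
plan([(456.6,-143,90,93.3)])
s=cams.capture('side');t=cams.capture('top');cv2.imwrite('pics/side11.png',s);cv2.imwrite('pics/top11.png',t)
im=np.zeros((440,800,3),np.uint8);im[:,:400]=cv2.resize(s[140:250,145:245],None,fx=4,fy=4);im[:,400:]=cv2.resize(t[175:285,130:230],None,fx=4,fy=4);cv2.imwrite('pics/c11.png',im)"
```

```text
start [ 456.5 -141.5  198.3   93.5]
(456.6, -143, 90, 93.3) -> [ -0.   -1.5 108.3   0.2] len 108.0
```

View pics/c11.png

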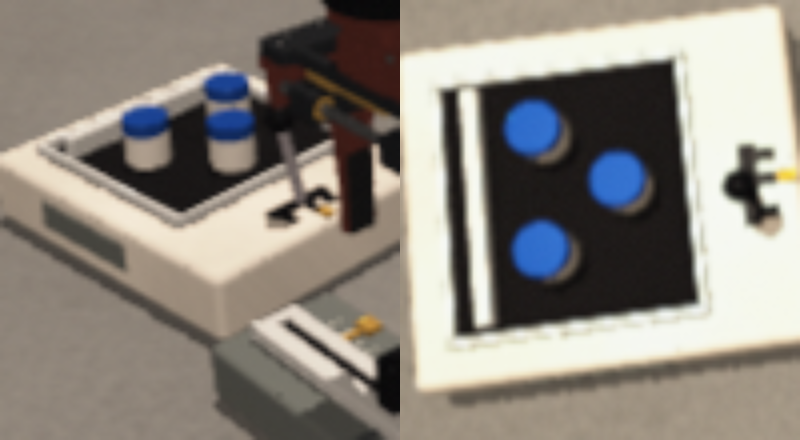

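Lever stands in the middle notch by the brass plate (c11 (738,183)), jaw out to the middle, jars upright and clear. Now refine fader-zero versus pointer.

Run:
```python
from h import *
a=np.radians(3.3);ax=np.array([-np.sin(a),np.cos(a),0])
def along(X):return round(1000*float((np.array(X)-[.4566,-.143,0])@ax),1)
for nm in("top2","top3","top6","top10","side0","side2","side6","side8","side9"):
    n=nm[:-1] if nm!="top10" else "top"
    i=cv2.imread(f"pics/{nm}.png");h=cv2.cvtColor(i,cv2.COLOR_BGR2HSV)
    x,y,w,hh=(250,228,75,45) if n=="top" else (200,205,80,65)
    c=h[y:y+hh,x:x+w];b=(cv2.inRange(c,(15,130,110),(35,255,255)))
    p=np.argwhere(b>0)[:,::-1]+[x,y]
    if len(p)<6: print(nm,"few");continue
    # tip = points lowest in console x, averaged
    X=np.array([pl(n,u,v,.048) for u,v in p]);q=(X-[.4566,-.143,.048]);s=q@ax;cx=q@[np.cos(a),np.sin(a),0]
    k=cx<cx.min()+.006
    print(nm,len(p),"centroid along",(1000*s.mean()).round(1),"tip along",(1000*s[k].mean()).round(1),"cx",(1000*cx.min()).round(1))
for nm in("top0","top2"):
    i=cv2.imread(f"pics/{nm}.png");g=i.max(2)[245:270,255:325]
    k,l,st,ce=cv2.connectedComponentsWithStats(cv2.morphologyEx((g<75).astype(np.uint8),cv2.MORPH_OPEN,np.ones((4,4))))
    for j in range(1,k):print(nm,ce[j]+[255,245],st[j],"fader along",along(pl("top",*(ce[j]+[255,245]),.0995)),along(pl("top",*(ce[j]+[255,245]),.09)))
i=cv2.imread("pics/top2.png");crop(i,250,225,75,52,10,"t2b.png")
i=cv2.imread("pics/side2.png");cv2.imwrite("pics/s2b.png",cv2.resize(i[200:270,195:275],None,fx=8,fy=8,interpolation=cv2.INTER_CUBIC))
```

```text
top2 34 centroid along 98.5 tip along 98.8 cx 32.8
top3 35 centroid along 98.4 tip along 98.0 cx 32.8
top6 35 centroid along 98.7 tip along 98.8 cx 32.8
top10 35 centroid along 98.4 tip along 98.0 cx 32.8
side0 23 centroid along 100.3 tip along 97.6 cx 31.3
side2 26 centroid along 100.6 tip along 97.6 cx 31.3
side6 25 centroid along 99.9 tip along 97.6 cx 29.1
side8 23 centroid along 100.3 tip along 97.6 cx 31.3
side9 23 centroid along 100.3 tip along 97.6 cx 31.3
top0 [268.75925926 257.03703704] [11  8  7  9 54] fader along 107.2 106.9
top2 [306.55319149 256.42553191] [49  8  6  8 47] fader along -0.3 -1.5
```

View pics/t2b.png

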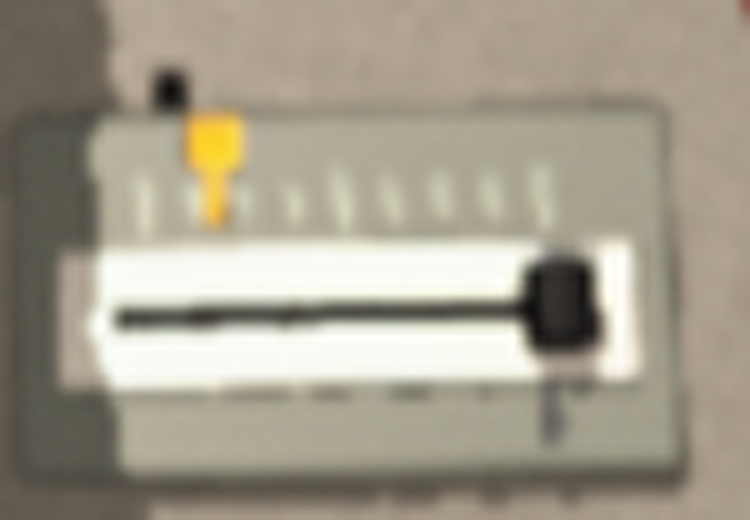

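Tip reads ≈99 mm from the ticks (215 vs 545/145 px), 98.4 top, 97.6 side → 98.3 mm of travel. Pinch and slide.

Emit:
play_rows(
  increments=[
    [[60,0,-1,40,0],[60,0,-1,80,0],[60,0,-1,109,0],[60,0,-1,109,0],[15,0,-1,109,0],[15,0,-1,109,0],[15,0,-1,109,0],[15,0,-1,109,0],[15,0,-1,109,0],[15,0,-1,109,0]],
  ],
)

```text
time: 41.78
tcp_pos: [0.4567, -0.1441, 0.0906]
ee_rot: [-0.093, 3.138, 0.0]
ft_force: [-0.3, 0.0, 0.3]
width: 0.0232
grasp_force: 0.0
```

Emit:
play_rows(
  increments=[
    [[15,0,0,0,0],[15,0,0,0,0],[15,0,0,0,0]],
  ],
)

```text
time: 42.03
tcp_pos: [0.4567, -0.1427, 0.0905]
ee_rot: [-0.095, 3.139, 0.003]
ft_force: [-1.9, 5.7, 8.4]
width: 0.0197
grasp_force: 8.0
```

Emit:
play_rows(
  increments=[
    [[15,0,15,0,0],[15,0,30,0,0],[15,0,45,0,0],[15,0,60,0,0],[15,0,75,0,0],[15,0,87,0,0],[15,0,93,0,0],[15,0,96,0,0],[15,0,96,0,0],[15,0,96,0,0]],
  ],
)

```text
time: 42.87
tcp_pos: [0.4501, -0.0477, 0.0904]
ee_rot: [0.094, -3.14, -0.002]
ft_force: [-4.8, 1.6, 9.9]
width: 0.02
grasp_force: 8.0
```

Emit:
play_rows(
  increments=[
    [[15,0,0,0,0],[15,0,0,0,0],[15,0,0,0,0]],
  ],
)

```text
time: 43.12
tcp_pos: [0.4501, -0.0479, 0.0904]
ee_rot: [0.094, -3.14, -0.002]
ft_force: [-3.9, 0.8, 10.2]
width: 0.0202
grasp_force: 8.0
```

Emit:
play_rows(
  increments=[
    [[15,0,1,0,0],[15,0,2,0,0],[15,0,3,0,0],[15,0,3,0,0],[15,0,3,0,0]],
  ],
)

```text
time: 43.53
tcp_pos: [0.45, -0.0456, 0.0904]
ee_rot: [0.093, -3.14, -0.001]
ft_force: [-3.7, -1.7, 10.2]
width: 0.02
grasp_force: 8.0
```

Emit:
play_rows(
  increments=[
    [[40,0,0,0,0],[60,0,0,0,0],[60,0,0,0,0],[60,0,0,0,0],[60,0,0,-40,0],[60,0,0,-80,0],[60,0,0,-115,0],[60,0,0,-115,0]],
  ],
)

```text
time: 44.2
tcp_pos: [0.4534, -0.0458, 0.2102]
ee_rot: [-0.091, 3.132, 0.002]
ft_force: [2.1, 0.3, 0.4]
width: 0.0599
grasp_force: 0.0
```

Emit:
play_rows(
  increments=[
    [[60,0,-200,-20,0],[60,0,-200,-20,0],[60,0,-200,-20,0],[60,0,-200,-20,0],[60,0,-200,-20,0],[60,0,-200,-20,0],[60,0,-200,-20,0],[60,0,-200,-20,0]],
  ],
)

```text
time: 44.87
tcp_pos: [0.4619, -0.2441, 0.224]
ee_rot: [0.093, -3.139, -0.001]
ft_force: [0.5, 0.5, 0.1]
width: 0.06
grasp_force: 0.0
```

```bash
python3 -c "
from h import *
s=cams.capture('side');t=cams.capture('top');cv2.imwrite('pics/side12.png',s);cv2.imwrite('pics/top12.png',t)
im=np.zeros((600,800,3),np.uint8);im[:300,:400]=cv2.resize(s[200:260,195:275],None,fx=5,fy=5,interpolation=2);im[:300,400:]=cv2.resize(t[222:282,245:325],None,fx=5,fy=5,interpolation=2)
im[300:,:400]=cv2.resize(s[145:245,165:298],(400,300));im[300:,400:]=cv2.resize(t[165:265,130:263],(400,300));cv2.imwrite('pics/c12.png',im)"
```

```text
(no output)
```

View pics/c12.png

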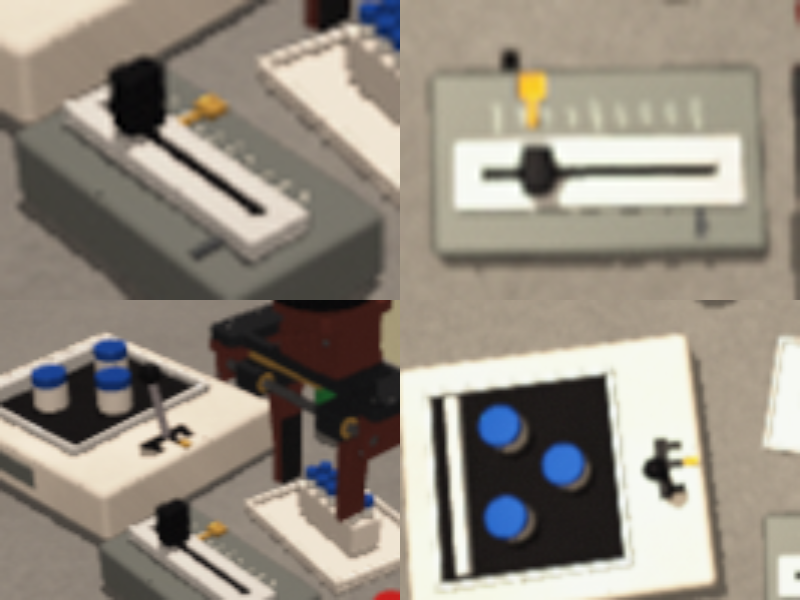

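Run:
```python
from h import *
a=np.radians(3.3);ax=np.array([-np.sin(a),np.cos(a),0])
al=lambda X:round(1000*float((X-[.4566,-.143,0])@ax),1)
for nm in("top0","top2","top12"):
    g=cv2.imread(f"pics/{nm}.png").max(2)[245:270,255:325].astype(float)
    o=[]
    for th in(60,75,90):
        m=cv2.morphologyEx((g<th).astype(np.uint8),cv2.MORPH_OPEN,np.ones((4,4)))
        c=np.argwhere(m>0).mean(0)[::-1]+[255,245];o+=[al(pl("top",*c,.0995)),al(pl("top",*c,.085))]
    print(nm,o)
# side: tall grip's top face, leftmost/rightmost by darkness weight in upper rows
for nm in("side0","side2","side12"):
    g=cv2.imread(f"pics/{nm}.png").max(2)[200:262,200:275]
    m=cv2.morphologyEx((g<45).astype(np.uint8),cv2.MORPH_OPEN,np.ones((5,5)))
    k,l,st,ce=cv2.connectedComponentsWithStats(m);j=1+st[1:,4].argmax() if k>1 else 0
    c=ce[j]+[200,200];print(nm,c,st[j],al(pl("side",*c,.08)))
```

```text
top0 [107.7, 107.4, 107.2, 106.8, 107.2, 106.8]
top2 [-0.1, -1.9, -0.3, -2.1, 42.2, 41.0]
top12 [94.2, 93.7, 94.1, 93.6, 94.0, 93.5]
side0 [219.5  217.25] [ 15  11  10  14 128] 109.0
side2 [244.48201439 234.76978417] [ 40  28  10  15 139] -1.1
side12 [222.46511628 219.28682171] [ 18  13  10  14 129] 95.3
```

Run:
```python
from h import *
a=np.radians(3.3);ax=np.array([-np.sin(a),np.cos(a),0])
al=lambda X:1000*float((X-[.4566,-.143,0])@ax)
r,t=M("top");print("cam",(-r.T@t).round(3))
for nm in("top0","top2","top12"):
    g=cv2.imread(f"pics/{nm}.png").max(2).astype(float)
    for row in range(254,261):
        p=g[row,255:325];d=np.where(p<75)[0]
        # longest dark run wide enough to be the grip: centre col known
        c={"top0":268,"top2":306,"top12":270}[nm]-255
        def cross(step):
            j=c
            while 0<=j+step<len(p) and p[j+step]<110:j+=step
            if not 0<=j+step<len(p):return None
            return 255+j+step*(110-p[j])/(p[j+step]-p[j])
        L,Rr=cross(-1),cross(1)
        if L and Rr and Rr-L<11:
            print(nm,row,round(L,2),round(Rr,2),"fader from left(bottom,top):",round(al(pl("top",L,row,.0595))-10,1),round(al(pl("top",L,row,.0995))-10,1),"from right(top):",round(al(pl("top",Rr,row,.0995))+10,1))
# pointer tip: yellow-weighted column profile in narrow part
for nm in("top2","top12"):
    i=cv2.imread(f"pics/{nm}.png").astype(float)
    for row in range(242,250):
        w=np.clip(i[row,262:282,2]-i[row,262:282,0]-40,0,None)
        if w.sum()>60:print(nm,"ptr",row,w.sum().round(),round(al(pl("top",262+(w@np.arange(20))/w.sum(),row,.048)),1))
```

```text
cam [ 0.379 -0.014  1.175]
top0 254 264.32 270.91 fader from left(bottom,top): 109.2 109.7 from right(top): 111.0
top0 255 263.75 272.21 fader from left(bottom,top): 110.9 111.3 from right(top): 107.3
top0 257 261.77 272.51 fader from left(bottom,top): 116.8 117.0 from right(top): 106.5
top0 258 264.0 271.5 fader from left(bottom,top): 110.3 110.7 from right(top): 109.4
top0 259 264.54 271.11 fader from left(bottom,top): 108.7 109.2 from right(top): 110.6
top0 260 265.2 270.65 fader from left(bottom,top): 106.8 107.4 from right(top): 111.9
top2 254 301.72 308.78 fader from left(bottom,top): -1.2 3.3 from right(top): 3.1
top2 257 301.9 309.49 fader from left(bottom,top): -1.4 3.0 from right(top): 1.4
top2 258 302.36 309.43 fader from left(bottom,top): -2.7 1.8 from right(top): 1.7
top2 259 302.69 308.86 fader from left(bottom,top): -3.6 0.9 from right(top): 3.4
top2 260 299.0 299.0 fader from left(bottom,top): 7.4 11.5 from right(top): 31.5
top12 254 268.9 275.4 fader from left(bottom,top): 95.7 96.7 from right(top): 98.2
top12 255 268.38 276.4 fader from left(bottom,top): 97.3 98.2 from right(top): 95.4
top12 257 267.33 277.72 fader from left(bottom,top): 100.4 101.2 from right(top): 91.7
top12 258 268.95 276.09 fader from left(bottom,top): 95.7 96.7 from right(top): 96.4
top12 259 269.45 275.51 fader from left(bottom,top): 94.2 95.3 from right(top): 98.1
top12 260 269.98 274.71 fader from left(bottom,top): 92.7 93.8 from right(top): 100.4
top2 ptr 242 345.0 98.9
top2 ptr 243 260.0 98.8
top2 ptr 244 252.0 98.7
top2 ptr 245 260.0 98.8
top2 ptr 246 234.0 98.9
top2 ptr 247 104.0 99.0
top12 ptr 242 345.0 98.9
top12 ptr 243 259.0 98.8
top12 ptr 244 254.0 98.8
top12 ptr 245 261.0 98.8
top12 ptr 246 232.0 98.9
top12 ptr 247 101.0 99.0
```

Pointer ≈98.9 mm, fader ≈97: nudge it by 2 mm.

Emit:
play_rows(
  increments=[
    [[60,0,200,20,0],[60,0,200,20,0],[60,0,200,20,0],[60,0,200,20,0],[60,0,200,20,0],[60,0,200,20,0],[60,0,200,20,0],[60,0,200,20,0]],
  ],
)

```text
time: 45.63
tcp_pos: [0.4503, -0.0448, 0.2048]
ee_rot: [-0.096, 3.14, 0.0]
ft_force: [-0.1, 0.8, 0.0]
width: 0.0602
grasp_force: 0.0
```

Emit:
play_rows(
  increments=[
    [[60,0,1,40,0],[60,0,1,80,0],[60,0,1,115,0],[60,0,1,115,0],[15,0,1,115,0],[15,0,1,115,0],[15,0,1,115,0],[15,0,1,115,0],[15,0,1,115,0],[15,0,1,115,0]],
  ],
)

```text
time: 46.47
tcp_pos: [0.4509, -0.0441, 0.0907]
ee_rot: [-0.093, 3.138, 0.001]
ft_force: [0.4, -0.2, 0.2]
width: 0.0231
grasp_force: 0.0
```

Emit:
play_rows(
  increments=[
    [[15,0,0,0,0],[15,0,0,0,0],[15,0,0,0,0],[15,0,0,0,0]],
  ],
)

```text
time: 46.8
tcp_pos: [0.4509, -0.0442, 0.0905]
ee_rot: [-0.093, 3.139, 0.001]
ft_force: [-0.6, -0.1, 8.1]
width: 0.0201
grasp_force: 8.0
```

Emit:
play_rows(
  increments=[
    [[15,0,0.5,0,0],[15,0,0.5,0,0],[15,0,0.5,0,0],[40,0,0.5,0,0],[60,0,0.5,0,0],[60,0,0.5,0,0],[60,0,0.5,0,0],[60,0,0.5,-40,0],[60,0,0.5,-80,0],[60,0,0.5,-115,0]],
  ],
)

```text
time: 47.63
tcp_pos: [0.4497, -0.0444, 0.206]
ee_rot: [0.091, -3.139, 0.002]
ft_force: [0.7, 0.2, 0.0]
width: 0.0593
grasp_force: 0.0
```

Emit:
play_rows(
  increments=[
    [[60,0,-200,-20,0],[60,0,-200,-20,0],[60,0,-200,-20,0],[60,0,-200,-20,0],[60,0,-200,-20,0],[60,0,-200,-20,0],[60,0,-200,-20,0],[60,0,-200,-20,0]],
  ],
)

```text
time: 48.3
tcp_pos: [0.4617, -0.2426, 0.2241]
ee_rot: [0.093, -3.139, -0.001]
ft_force: [-0.0, 0.2, -0.0]
width: 0.0598
grasp_force: 0.0
```

Run:
```python
from h import *
a=np.radians(3.3);ax=np.array([-np.sin(a),np.cos(a),0])
al=lambda X:1000*float((X-[.4566,-.143,0])@ax)
t=cams.capture("top");s=cams.capture("side");cv2.imwrite("pics/top13.png",t);cv2.imwrite("pics/side13.png",s)
for nm in("top12","top13"):
    g=cv2.imread(f"pics/{nm}.png").max(2).astype(float);o=[]
    for row in(254,255,256,258,259):
        p=g[row,255:285];c=255+np.arange(30);w=np.clip(200-p,0,None)*(abs(c-271)<8)
        o.append(round(al(pl("top",(w@c)/w.sum(),row,.08)),1))
    print(nm,o)
for nm in("side12","side13"):
    g=cv2.imread(f"pics/{nm}.png").max(2)[200:262,200:275]
    k,l,st,ce=cv2.connectedComponentsWithStats(cv2.morphologyEx((g<45).astype(np.uint8),cv2.MORPH_OPEN,np.ones((5,5))));j=1+st[1:,4].argmax()
    print(nm,al(pl("side",*(ce[j]+[200,200]),.08)))
```

```text
top12 [96.4, 96.0, 99.1, 95.4, 96.0]
top13 [98.3, 97.1, 99.4, 97.9, 97.9]
side12 95.32169350151696
side13 98.04768734598669
```

Emit:
play_rows(
  increments=[
    [[60,0,0,0,0],[60,0,0,0,0],[60,0,0,0,0]],
  ],
)

```text
time: 48.65
tcp_pos: [0.4622, -0.2425, 0.2246]
ee_rot: [-0.095, 3.14, 0.001]
ft_force: [0.4, -0.1, -0.2]
width: 0.0599
grasp_force: 0.0
```

```bash
python3 -c "
from bench import env
print(env.finish_job())"
```

```text
the job is handed in; nothing more can be done
None
```

The job is handed in at 48.7 s with every step done in the order asked: the rack is in the white tray, the three jars stand upright on the shaker, the lever is in the middle notch, and the fader is level with the pointer to about 1 mm by my measurements; the hand-in returned no verdict.

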